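# Take one cup from a nested stack to the scale

## Robot

A 6-joint arm with a two-finger parallel gripper is mounted at the origin on a cart in front of the work surface, level with it; the furniture and walls round the work are solid. World frame = base frame: x ahead of the robot, y to its left, z up, the work surface at z = 0. Lengths are in m, angles in rad, forces in N, time in s.
With the tool pointing down it reaches from about 0.3 to 0.75 m from the base axis. Payload 8.5 kg.
Tool frame: the origin (TCP) lies at the very end of the fingers, on their centre line; the grasp point (between the pads) lies 19 mm behind it; z points along the fingers, y is the line along which they close (so a half turn about z gives the same grasp; the last joint's range is limited). The gripper opens to 85 mm and grips with 20 to 120 N. Pads are 22 mm wide; open, the fingers measure 114 mm over their backs; the gripper's body (76 mm by 85 mm) begins 54 mm behind the grasp point. The pads swing forward as they close: fully open they stand 13 mm farther back than shut.
Start: joints at [-1.532, 0.381, 1.297, -0, 1.464, -0.215], TCP at [0.138, -0.532, 0.231] pointing down, gripper open.
Joint ranges: [-3.11, 3.11], [-0.89, 2.33], [0.22, 2.48], [-1.42, 4.56], [0.17, 2.85], [-2.88, 2.88]. Speed limits (rad/s): [2.39, 2.39, 3.14, 3.14, 3.14, 3.14].

## Interface

Orientations are given as a unit quaternion [w, x, y, z].
In Python, from rig import manip gives the robot as it stands.
- The arm moves only by the shell command python3 -m handwheel 'ROWS' [FORCE]. ROWS is JSON, a list of rows, each a list of 7 numbers: the finger opening in mm, from 0 to 85.4, then the shift along the tool's x, y, z as a fraction of full scale, then the turn, a rotation vector about the tool's x, y, z as a fraction of full scale. In form: [[fingers, dx, dy, dz, rx, ry, rz], ...]. A call has 1 to 20 rows; each row shifts and turns the commanded pose from where the row before left it, along the tool's axes as they then stand; what a row does not reach is not made up. Full scale, the value 1, is 15 cm for a shift and 45 degrees for a turn. A row lasts 1/8 s, in which the tool goes at most 62.5 mm and 10.7 degrees, less where a joint would pass 70% of its speed; a pose out of reach is approached as far as the arm can. A call with a number of a shift or a turn outside -1 to 1 is refused whole. A call with a gripper value outside its range is refused whole. The fingers move at their own pace and stop on an object; FORCE is the grip in N (left out, the last holds). Time passes only in rows, so rows that do not move let the fingers close. It gives the time, the measured TCP pose, the force, the opening and the grip force at its end, in the units of the state.
- manip.state(): the state, without advancing time (a new reading comes with each control period).
- manip.camera(name): name is "side" or "top"; returns a dict with "img" (480x640x3 uint8, blue, green, red), "range_z" (480x640 float32, m along the optical axis (not along the pixel's ray), 0 where there is no reading), "camera_matrix" (3x3 intrinsics, pixels), "D" ([k1, k2, p1, p2, k3] as OpenCV has them; the pictures are not rectified), "R" (3x3) and "t" (3): a world point X has camera coordinates R X + t. Camera axes: x right, y down, z forward; pixel columns grow to the right and rows downward; lengths in m; the calibration is good to about 2 mm. A picture is of the moment at which its call begins.
- manip.finish_job(): hands the job in; it is judged then, once.
Trained networks look in a picture, given as the dict that the camera call returned (one of the last four; its "shot" number tells which), for a name from the list of things; names that differ only in an ending like _2 or _b are one class to them, and where a whole thing is asked for, a point or a joint stands for the part that bears it (a point fixed in the world has none). Each returns a list of dicts, best first, with "conf" (0 to 1); they miss things now and then, are a little off and sometimes report something else, mostly with a low value. They report only what shows in the picture. A call takes as long as a camera call.
- manip.search_frame(picture, label): "extent" ([left, top, right, bottom] in pixels, round what is visible of it).
- manip.trace(picture, label): "region" (480x640 bool, what is visible of it) and "extent" ([left, top, right, bottom] in pixels, round what is visible of it).
- manip.pinpoint(picture, label): "location" ([column, row] in pixels: a listed point, or the origin of a listed thing).
The state is a dict: "clock": time; "joints": joint angles; "joint_velocities": joint speeds; "tau": joint torques, N m; "ee_pos": TCP position; "eef_rot": TCP orientation; "force": force on the tool from outside, world axes, zero at the start; "wrist_torque": the same for the moment, N m; "width": opening from 0.0 (shut) to 1.0 (fully open); "finger_force": force on a finger pad.
Only numpy, scipy, OpenCV 4.12 (cv2) and the standard library are available. Lean on these libraries where they do the work, as an engineer would, in place of code of your own. Each camera call takes 0.05 s, during which the arm holds its last target. There are 200 camera calls.

## Task

Take only the top mixing cup from the nested stack in the slanted dispenser and set it down upright in the middle of the scale's round pan, lowering it until it stands on the pan before you let go, and not pressing the pan down to its stop. The other two cups must stay behind, fully seated and square in the dispenser, not dragged up or cocked; leave the other things on the bench alone.

Things in the scene. Friction and masses are not known exactly. Their poses are not given: they have to be found in the camera images.
- dispenser: fixed cup dispenser of aluminium plate and steel rods, foot plate 130 x 84 mm, about 95 mm tall. Origin: on the bench under about the middle of the stack. Holds three identical nested cups, their common axis in its x-z plane, slanted 35 degrees from vertical; out of the mouths it runs along (-0.574, 0, 0.819) in the dispenser's frame, so the mouths look up and to its -x side, roughly to the robot's right.
- cup_top_centre (a point): top cup, the one to take: loose white silicone (grippy), open, about 25 g, 48 mm tall. Point on its axis 24 mm below the rim; z = axis towards the mouth. Top 10 mm is a cylindrical collar 58 mm across; the wall below tapers from 52 mm to a 37 mm foot. Each rim is 14 mm along the axis above the next: fingers reaching more than 14 mm past the top rim grip the next cup too.
- cup_mid_centre (a point): second cup, same shape, 14 mm further down the axis; must stay. Point on its axis 24 mm below its rim. The top cup's foot stands on this cup's 14 mm thick floor and its lower 34 mm is inside it, with about 1 mm play all round: it comes out straight along the slanted axis; a sideways pull cocks this cup in its seat.
- cup_low_centre (a point): lowest cup, same shape, 14 mm further down again, standing on the dispenser's seat plate; must stay. Point on its axis 24 mm below its rim. The collars rest on two 8 mm rods under the stack, 47 mm apart, ending 6 mm past the top rim; two shorter rods over the stack end below the second rim; left and right of the collars (dispenser's +y and -y) is free for fingers.
- scale_centre (a point): fixed small bench scale, grey housing 150 x 120 mm with a dark display on its -x side. Point: centre of the housing's flat top, 30 mm above the bench, straight below the middle of the round steel pan (100 mm diameter, level). The pan stands on a post clamped at any height: its upper face is 51 to 81 mm above the bench. That height is not reported: find it by touch or by sight.
- pan (a joint): how far the sprung pan is pressed down on its post (m), 0 unloaded, stop at 0.008; springs back with about 1 N per mm, so the stop is reached at about 8 N.
- putty_tub_centre (a point): bystander: round putty tub with blue lid, 67 mm diameter, 48 mm tall; point at its centre.
- aligner_centre (a point): bystander: clear dental aligner, 57 x 65 x 10 mm, lying on the bench; point at its centre.
- dental_arch_centre (a point): bystander: tan dental arch model, 57 x 66 x 21 mm, lying on the bench; point at its centre.

How it is judged:
On the way, in this order (a step that is already met when the one before it is completed fails the run):
1. the top cup is drawn clear of the next one, which stays down in the dispenser (distance between cup_top_centre and cup_mid_centre above 0.06 m and distance of each of cup_mid_centre, cup_low_centre from where it was at the start of the episode below 0.01 m), for 0.2 s.
2. the cup stands upright on the pan while the fingers still hold it (contact force between cup_top and pan above 0.3 N and contact force between the fingers and cup_top above 0.3 N and angle between cup_top_centre's own z axis and vertical below 0.2 rad), for 0.1 s.
At the end, for the whole second after the job is handed in: the top cup stands at rest and upright (within 0.1 rad) on the pan, its axis within 25 mm of the pan's centre; the other two cups are seated square in the dispenser, within 6 mm of where they were and slanted 35 degrees from vertical within 0.08 rad (horizontal distance between cup_top_centre and scale_centre below 0.025 m and angle between cup_top_centre's own z axis and vertical below 0.1 rad and contact force between cup_top and pan above 0.05 N and linear speed of cup_top below 0.02 m/s and distance of each of cup_mid_centre, cup_low_centre from where it was at the start of the episode below 0.006 m and angle between cup_mid_centre's own z axis and vertical between 0.53 and 0.69 rad and angle between cup_low_centre's own z axis and vertical between 0.53 and 0.69 rad); the robot touches nothing.
It fails at once if one of the other two cups is dragged more than 12 mm from its place (distance of any of cup_mid_centre, cup_low_centre from where it was at the start of the episode above 0.012 m).
It fails at once if the pan is pressed down to its stop (more than 7 mm) (value of joint pan above 0.007 m).
It fails at once if a bystander is moved more than 30 mm (distance of any of putty_tub_centre, aligner_centre, dental_arch_centre from where it was at the start of the episode above 0.03 m).
It also fails if it takes over 48 s, if anything falls off the work surface, if the arm or the gripper's body presses on something with over 40 N, if the wrist force passes 120 N, or if a joint passes its speed limit or range.

## Working session

There is one attempt and no reset: what is moved stays moved. The work goes in short steps, Python scripts to look and compute and a shell command to move; the robot and the scene stay as the last step left them, time stands still between calls to the robot, and variables do not carry over. Pictures are saved under pics/ and viewed, at most 10 in all, crops included, and the job is handed in when it is done.

```bash
ls; mkdir -p pics
cat > h.py <<'E'
import numpy as np, cv2
from rig import manip
def ray(c,px):
    u=cv2.undistortPoints(np.array([[px]],float),c["camera_matrix"],np.array(c["D"],float))[0,0]
    d=c["R"].T@np.array([u[0],u[1],1.]); o=-c["R"].T@np.array(c["t"]); return o,d
def tri(c1,p1,c2,p2):
    o1,d1=ray(c1,p1);o2,d2=ray(c2,p2)
    s=np.linalg.lstsq(np.c_[d1,-d2],o2-o1,rcond=None)[0]
    a=o1+s[0]*d1;b=o2+s[1]*d2
    return (a+b)/2,np.linalg.norm(a-b)
def cloud(c,mask=None):
    z=c["range_z"]; m=z>0
    if mask is not None: m&=mask
    v,u=np.nonzero(m); zz=z[v,u]
    n=cv2.undistortPoints(np.c_[u,v].astype(float)[:,None],c["camera_matrix"],np.array(c["D"],float))[:,0]
    return (np.c_[n*zz[:,None],zz]-np.array(c["t"]))@c["R"]
E
python3 - <<'E'
from h import *
np.set_printoptions(precision=4,suppress=True)
S=manip.camera("side");T=manip.camera("top")
cv2.imwrite("pics/s.png",S["img"]);cv2.imwrite("pics/t.png",T["img"])
print(manip.state())
for n in ["dispenser","cup_top_centre","cup_mid_centre","cup_low_centre","scale_centre","pan","putty_tub_centre","aligner_centre","dental_arch_centre"]:
    a=manip.pinpoint(S,n) if n!="pan" else [];b=manip.pinpoint(T,n) if n!="pan" else []
    print(n,[(x["location"],x["conf"]) for x in a[:2]],[(x["location"],x["conf"]) for x in b[:2]])
    if a and b: print("  tri",*tri(S,a[0]["location"],T,b[0]["location"]))
for c in (S,T):
    for n in ("cup_top_centre","pan","scale_centre","dispenser"):
        r=manip.trace(c,n)
        if r:
            P=cloud(c,r[0]["region"]); print(n,r[0]["extent"],r[0]["conf"],len(P),np.percentile(P,[2,50,98],axis=0).tolist() if len(P) else 0)
E
```

```text
pics
{'clock': 0.1, 'joints': array([-1.5323,  0.3811,  1.2982, -0.    ,  1.4636, -0.2153]), 'joint_velocities': array([ 0.0011, -0.0012, -0.0015,  0.0001, -0.0013, -0.0003]), 'tau': array([  0.0033, -44.9226, -23.1658,  -0.0002,   0.0036,  -0.    ]), 'ee_pos': array([ 0.1381, -0.5321,  0.2308]), 'eef_rot': array([-0.0007,  0.992 ,  0.1266,  0.    ]), 'force': array([ 0.1722, -1.0599,  0.1145]), 'wrist_torque': array([0.0158, 0.0209, 0.0488]), 'finger_force': 0.0, 'width': 1.001720816087963}
dispenser [([305.6, 198.8], 0.63), ([334.2, 251.6], 0.57)] [([350.1, 264.6], 0.56)]
  tri [ 0.5802 -0.1702  0.1216] 0.08742615194404633
cup_top_centre [([335.2, 215.7], 0.5)] [([352.2, 257.6], 0.85)]
  tri [ 0.5607 -0.1749  0.0843] 0.006185747153712197
cup_mid_centre [([370.8, 294.5], 0.65), ([337.4, 221.3], 0.54)] [([349.1, 254.7], 0.65)]
  tri [ 0.5378 -0.1644 -0.0966] 0.10802671996500632
cup_low_centre [([337.5, 228.6], 0.61)] [([340.6, 258.1], 0.64)]
  tri [ 0.5594 -0.1479  0.0701] 0.002249459964391967
scale_centre [([360.0, 352.4], 0.79)] [([205.1, 267.6], 0.92)]
  tri [0.5406 0.178  0.0408]
[... 1633 characters left out ...]
.4, 290.8] 0.85 1347 [[0.49540118326608007, 0.1251027574920704, 0.05814876279533452], [0.538809070755457, 0.17031894918594184, 0.06445985284352634], [0.583883512286675, 0.21461579252274493, 0.0709920766374778]]
scale_centre [175.2, 231.8, 244.7, 303.5] 0.94 3059 [[0.4627697180109598, 0.10076662048716707, 0.02145680296160409], [0.5341154392150994, 0.1651965871345052, 0.03401603986982433], [0.6145466571486754, 0.23658746498315705, 0.069764228210522]]
dispenser [319.7, 240.5, 378.1, 285.9] 0.79 1048 [[0.5101131859189229, -0.23141115245018923, -0.0008820021511839928], [0.539481265782974, -0.14534373685814259, 0.009127472280549137], [0.5986375546483529, -0.10229855589007586, 0.09530888538149945]]
```

Run:
```python
import cv2,numpy as np
s=cv2.imread("pics/s.png");t=cv2.imread("pics/t.png")
a=cv2.resize(s[180:290,280:400],None,fx=3.3,fy=3.3,interpolation=2);b=cv2.resize(t[225:300,305:390],None,fx=4.6,fy=4.6,interpolation=2)
H=max(a.shape[0],b.shape[0]);p=lambda i:cv2.copyMakeBorder(i,0,H-i.shape[0],0,0,0)
cv2.imwrite("pics/c.png",np.hstack([p(a),p(b)]))
```

```text
(no output)
```

View pics/s.png

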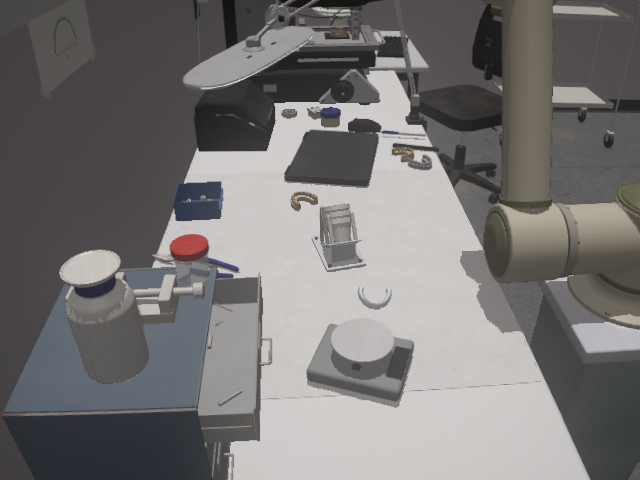

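View pics/t.png

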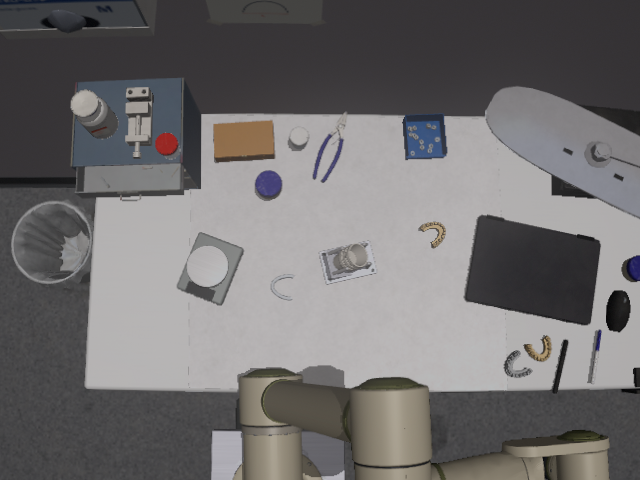

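View pics/c.png

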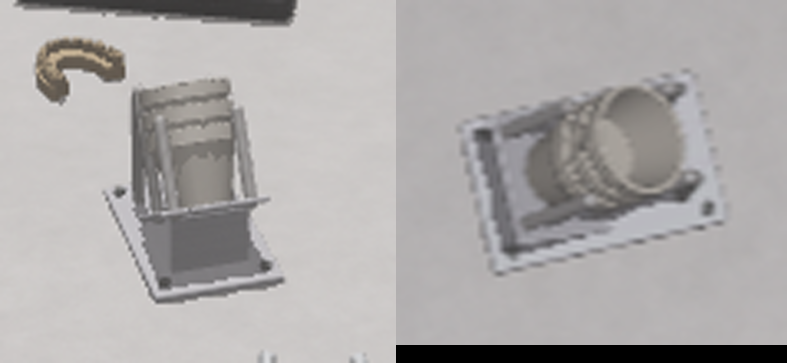

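```bash
cat > fit.py <<'E'
from h import *
np.set_printoptions(precision=4,suppress=True)
T=manip.camera("top");S=manip.camera("side")
px=np.array([[319.6,252.2],[370,240.7],[377.2,272.4],[327,284.1]])
W=[]
for p in px:
    o,d=ray(T,p); W.append(o+d*(0.006-o[2])/d[2])
W=np.array(W);print(W, np.linalg.norm(W-np.roll(W,-1,0),axis=1),W.mean(0))
h=(W[1]+W[2]-W[0]-W[3]);h[2]=0;h/=np.linalg.norm(h);print("h",h,np.degrees(np.arctan2(h[1],h[0])))
C={k:cloud(c) for k,c in(("S",S),("T",T))}
for k in C:
    P=C[k];P=P[(np.hypot(P[:,0]-.556,P[:,1]+.17)<.09)&(np.abs(P[:,2]-.006)<.006)];
    print(k,"foot z",np.median(P[:,2]))
    hh=P
s,c=np.sin(np.radians(35)),np.cos(np.radians(35))
a=s*h+np.array([0,0,c]); l=np.array([-h[1],h[0],0]); v=np.cross(l,a) # lateral, perp
for k in C:
    P=C[k];P=P[(np.hypot(P[:,0]-.556,P[:,1]+.17)<.08)&(P[:,2]>.02)]
    Q=P@np.c_[l,v,a]; w=Q[:,2]
    print(k,len(Q),"w pct",np.percentile(w,[50,90,95,98,99,99.7]))
    top=np.percentile(w,99)
    for lo in np.arange(top-.05,top+.004,.004):
        m=(w>lo)&(w<=lo+.004)
        if m.sum()>3: print("  %.3f n%d lat %.4f..%.4f v %.4f..%.4f"%(lo,m.sum(),*np.percentile(Q[m,0],[2,98]),*np.percentile(Q[m,1],[2,98])))
print("axes l",l,"v",v,"a",a)
for n in ("top","mid","low"):
    pass
E
python3 fit.py
```

```text
[[ 0.5818 -0.0988  0.006 ]
 [ 0.6112 -0.2245  0.006 ]
 [ 0.5318 -0.2414  0.006 ]
 [ 0.5025 -0.1172  0.006 ]] [0.1291 0.0812 0.1277 0.0814] [ 0.5568 -0.1705  0.006 ]
h [ 0.2286 -0.9735  0.    ] -76.78823941156368
S foot z 0.003331245690907029
T foot z 0.0032003815265764478
S 1578 w pct [0.2148 0.2523 0.2578 0.2606 0.262  0.2658]
  0.212 n70 lat 0.4793..0.5334 v 0.1659..0.2571
  0.216 n67 lat 0.4810..0.5336 v 0.1651..0.2532
  0.220 n72 lat 0.4801..0.5332 v 0.1647..0.2525
  0.224 n73 lat 0.4790..0.5341 v 0.1650..0.2479
  0.228 n71 lat 0.4802..0.5342 v 0.1645..0.2467
  0.232 n66 lat 0.4805..0.5339 v 0.1655..0.2417
  0.236 n73 lat 0.4798..0.5341 v 0.1659..0.2388
  0.240 n64 lat 0.4825..0.5343 v 0.1651..0.2357
  0.244 n57 lat 0.4806..0.5339 v 0.1650..0.2344
  0.248 n56 lat 0.4869..0.5325 v 0.1687..0.2301
  0.252 n66 lat 0.4807..0.5340 v 0.1644..0.2222
  0.256 n59 lat 0.4804..0.5339 v 0.1648..0.2228
  0.260 n35 lat 0.4822..0.5337 v 0.1648..0.2187
  0.264 n9 lat 0.4814..0.5321 v 0.2119..0.2199
T 1103 w pct [0.2314 0.2586 0.2612 0.264  0.2654 0.2665]
  0.215 n13 lat 0.4770..0.5193 v 0.1674..0.2165
  0.219 n30 lat 0.4770..0.5303 v 0.1636..0.2318
  0.223 n65 lat 0.4774..0.5310 v 0.1635..0.2383
  0.227 n59 lat 0.4789..0.5255 v 0.1644..0.2189
  0.231 n69 lat 0.4771..0.5311 v 0.1643..0.2207
  0.235 n59 lat 0.4773..0.5303 v 0.1634..0.2222
  0.239 n58 lat 0.4776..0.5306 v 0.1658..0.2344
  0.243 n78 lat 0.4766..0.5280 v 0.1637..0.2213
  0.247 n56 lat 0.4790..0.5290 v 0.1661..0.2305
  0.251 n56 lat 0.4783..0.5302 v 0.1667..0.2262
  0.255 n85 lat 0.4769..0.5322 v 0.1648..0.2235
  0.259 n65 lat 0.4773..0.5308 v 0.1666..0.2253
  0.263 n24 lat 0.4773..0.5314 v 0.1744..0.2228
axes l [0.9735 0.2286 0.    ] v [ 0.1872 -0.7975 -0.5736] a [ 0.1311 -0.5584  0.8192]
```

```bash
cat > plan.py <<'E'
import sys
from h import *
from scipy.spatial.transform import Rotation as R
np.set_printoptions(precision=4,suppress=True)
def rel(target_p,target_R=None):
    s=manip.state();q=s["eef_rot"];A=R.from_quat([q[1],q[2],q[3],q[0]])
    print("t",s["clock"],"pos",s["ee_pos"],"z",A.as_matrix()[:,2],"y",A.as_matrix()[:,1],"j",s["joints"],"F",s["force"],"w",s["width"],"g",s["finger_force"])
    print("shift/0.15:",A.inv().apply(np.array(target_p)-s["ee_pos"])/.15)
    if target_R is not None: print("turn/45:",np.degrees((A.inv()*R.from_matrix(target_R)).as_rotvec())/45)
l=np.array([.9735,.2286,0]);a=np.array([.1311,-.5584,.8192]);v=np.cross(l,a)
rim=np.array([.5628,-.1855,.1039])
Rg=np.c_[np.cross(l,-a),l,-a]
E
python3 -m handwheel '[[85,0.275,-0.099,0,0,0,0],[85,0.275,-0.099,0,0,0,0],[85,0.275,-0.099,0,0,0,0],[85,0.275,-0.099,0,0,0,0],[85,0.275,-0.099,0,0,0,0],[85,0.275,-0.099,0,0,0,0],[85,0.275,-0.099,0,0,0,0],[85,0.275,-0.099,0,0,0,0],[85,0.275,-0.099,0,0,0,0],[85,0.275,-0.099,0,0,0,0],[85,0.275,-0.099,0,0,0,0],[85,0.275,-0.099,0,0,0,0]]' 25
python3 -m handwheel '[[85,0,0,0,0,0,-0.197],[85,0,0,0,0,0,-0.197],[85,0,0,0,0,0,-0.197],[85,0,0,0,0,0,-0.197],[85,0,0,0,0,0,-0.197],[85,0,0,0,0,0,-0.197],[85,0,0,0,0,0,-0.197],[85,0,0,0,0,0,-0.197],[85,0,0,0,0,0,-0.197],[85,0,0,0,0,0,-0.198],[85,0,0,0,0.195,0,0],[85,0,0,0,0,0.195,0],[85,0,0,0,0,0,0]]' | tail -3
python3 -c "
from plan import *
rel(rim+.08*a,Rg)"
```

```text
clock: 2.9
ee_pos: [0.5736, -0.2346, 0.2313]
eef_rot: [0.0, 0.992, 0.127, -0.0]
force: [0.1, -0.9, 0.6]
width: 0.994
finger_force: 0.0
force: [0.4, -0.3, -0.0]
width: 0.993
finger_force: 0.0
t 4.525 pos [ 0.5726 -0.237   0.2301] z [-0.1822  0.1139 -0.9766] y [ 0.9623  0.2245 -0.1534] j [-0.5812  0.6133  0.9142 -0.005   1.8307 -0.7994] F [ 0.3674 -0.347  -0.0038] w 0.993436908515179 g 0.0
shift/0.15: [-0.0174  0.0766  0.3994]
turn/45: [-0.1829  0.5817 -0.0754]
```

```bash
python3 -m handwheel '[[85,0,0,0,-0.046,0.145,-0.019],[85,0,0,0,-0.046,0.145,-0.019],[85,0,0,0,-0.046,0.145,-0.019],[85,0,0,0,-0.046,0.145,-0.019],[85,0,0,0,0,0,0]]' | tail -1
python3 -c "
from plan import *
rel(rim+.08*a,Rg);rel(rim+.03*a,Rg)"
```

```text
finger_force: 0.0
t 5.15 pos [ 0.572  -0.2364  0.2301] z [-0.1305  0.5564 -0.8206] y [ 0.9736  0.2281 -0.0002] j [-0.7252  0.7144  0.8321  0.3871  2.0789 -0.8491] F [-0.8444 -0.0778  0.4053] w 0.9966507153926499 g 0.0
shift/0.15: [-0.1995  0.018   0.3541]
turn/45: [ 0.0001  0.0032 -0.0007]
t 5.15 pos [ 0.572  -0.2364  0.2301] z [-0.1305  0.5564 -0.8206] y [ 0.9736  0.2281 -0.0002] j [-0.7252  0.7144  0.8321  0.3871  2.0789 -0.8491] F [-0.8444 -0.0778  0.4053] w 0.9966507153926499 g 0.0
shift/0.15: [-0.1987  0.018   0.6875]
turn/45: [ 0.0001  0.0032 -0.0007]
```

```bash
python3 -m handwheel '[[85,-0.1,0.009,0,0,0,0],[85,-0.099,0.009,0,0,0.003,0],[85,0,0,0.17,0,0,0],[85,0,0,0.17,0,0,0],[85,0,0,0.17,0,0,0],[85,0,0,0.17,0,0,0],[85,0,0,0,0,0,0]]' | tail -1
python3 - <<'E'
from plan import *
rel(rim-.012*a,Rg)
S=manip.camera("side");T=manip.camera("top")
a1=cv2.resize(S["img"][150:270,270:390],None,fx=3.3,fy=3.3,interpolation=2);b=cv2.resize(T["img"][215:300,305:390],None,fx=4.6,fy=4.6,interpolation=2)[:396]
cv2.imwrite("pics/d.png",np.hstack([a1,b]))
E
```

```text
finger_force: 0.0
t 6.025 pos [ 0.5672 -0.2009  0.1295] z [-0.1339  0.5602 -0.8175] y [ 0.9728  0.2318 -0.0004] j [-0.6911  0.7517  1.056   0.3663  1.8291 -0.9208] F [-0.684  -0.7718 -1.0308] w 0.9969499154872474 g 0.0
shift/0.15: [-0.0112 -0.0042  0.2811]
turn/45: [-0.0029 -0.0037  0.0031]Traceback (most recent call last):
  File "<stdin>", line 5, in <module>
    return _nx.concatenate(arrs, 1, dtype=dtype, casting=casting)
           ~~~~~~~~~~~~~~~^^^^^^^^^^^^^^^^^^^^^^^^^^^^^^^^^^^^^^^
ValueError: all the input array dimensions except for the concatenation axis must match exactly, but along dimension 0, the array at index 0 has size 396 and the array at index 1 has size 391
```

```bash
python3 -m handwheel '[[85,-0.011,-0.004,0.07,-0.003,-0.004,0.003],[85,0,0,0.07,0,0,0],[85,0,0,0.07,0,0,0],[85,0,0,0.07,0,0,0],[85,0,0,0,0,0,0],[85,0,0,0,0,0,0]]' | tail -1
python3 - <<'E'
from plan import *
rel(rim-.012*a,Rg)
S=manip.camera("side");T=manip.camera("top")
a1=cv2.resize(S["img"][150:270,270:390],(396,396),interpolation=2);b=cv2.resize(T["img"][215:300,305:390],(396,396),interpolation=2)
cv2.imwrite("pics/d.png",np.hstack([a1,b]))
E
```

```text
finger_force: 0.0
t 6.875 pos [ 0.5619 -0.1799  0.0956] z [-0.1277  0.5572 -0.8205] y [0.9738 0.2273 0.0028] j [-0.6724  0.7588  1.1482  0.3688  1.7226 -0.938 ] F [-0.3987  0.0817  1.2882] w 0.993375168568602 g 0.0
shift/0.15: [ 0.0009 -0.0028  0.0129]
turn/45: [0.0038 0.003  0.0006]
```

View pics/d.png

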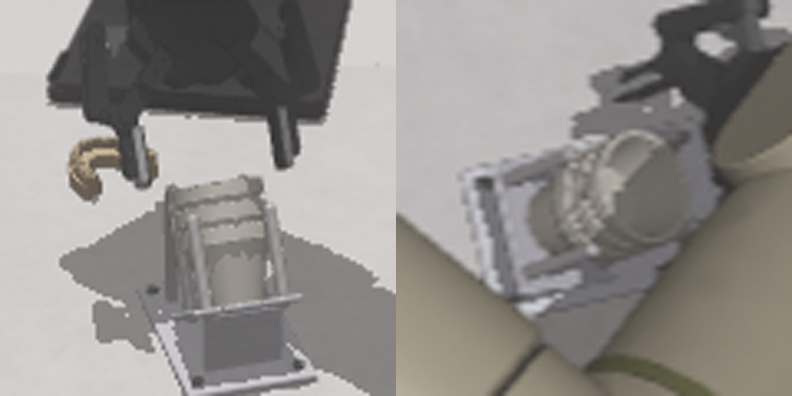

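Run:
```python
from plan import *
S=manip.camera("side")
s=manip.state();print(s["ee_pos"],s["force"])
p=s["ee_pos"]
def pr(X):
    u=cv2.projectPoints(np.array([X],float),cv2.Rodrigues(S["R"])[0],np.array(S["t"],float),S["camera_matrix"],np.array(S["D"],float))[0][0,0]
    return (u-[270,150])*3.3
for k in (0,.007,.013): print(k,pr(p+l*.045+a*k),pr(p-l*.045+a*k))
for n,w in (("rim",0),("collar bottom",-.01),("midrim",-.014)): print(n,[pr(rim+a*w+x) for x in (l*.029,-l*.029,-v*.029)])
```

```text
[ 0.5619 -0.18    0.0956] [-0.4903 -0.451   0.4122]
0 [147.7028 208.0825] [286.5731 187.7598]
0.007 [145.8911 196.8965] [284.7635 176.7699]
0.013 [144.339  187.3131] [283.2124 167.3545]
rim [array([170.7816, 188.3951]), array([260.2796, 175.479 ]), array([226.8148, 176.4781])]
collar bottom [array([173.3697, 204.325 ]), array([262.8659, 191.2283]), array([229.4704, 192.7108])]
midrim [array([174.4053, 210.7001]), array([263.9004, 197.5312]), array([230.5328, 199.2073])]
```

```bash
python3 -m handwheel '[[85,0,-0.003,0.033,0.003,0.003,0],[64,0,0,0,0,0,0],[64,0,0,0,0,0,0],[64,0,0,0,0,0,0],[60,0,0,0,0,0,0],[60,0,0,0,0,0,0]]' 22
python3 -m handwheel '[[57,0,0,0,0,0,0],[56,0,0,0,0,0,0],[55,0,0,0,0,0,0],[54,0,0,0,0,0,0]]' 22
python3 -c "
from plan import *
rel(rim-.015*a,Rg);print(manip.state()['force']@np.c_[l,v,a])"
```

```text
clock: 7.78
ee_pos: [0.5607, -0.1771, 0.0913]
eef_rot: [-0.236, 0.592, 0.748, 0.187]
force: [0.2, 0.5, 0.6]
width: 0.701
finger_force: 0.0
clock: 8.28
ee_pos: [0.5607, -0.1773, 0.0917]
eef_rot: [-0.235, 0.592, 0.748, 0.187]
force: [-0.9, -3.3, 5.9]
width: 0.674
finger_force: 23.5
t 8.275 pos [ 0.5607 -0.1773  0.0917] z [-0.1304  0.5584 -0.8192] y [0.9735 0.2286 0.0008] j [-0.6703  0.7612  1.1572  0.3686  1.7145 -0.9402] F [-0.8977 -3.2558  5.8789] w 0.6740884672993981 g 23.467943519353867
shift/0.15: [0.0008 0.0012 0.0011]
turn/45: [0.0008 0.0002 0.0005]
[-1.6181 -0.9436  6.5163]
```

```bash
python3 -m handwheel '[[50,0,0,-0.03,0,0,0],[50,0,0,-0.035,0,0,0],[50,0,0,-0.035,0,0,0],[50,0,0,-0.035,0,0,0],[50,0,0,0,0,0,0]]' 22
python3 - <<'E'
from plan import *
rel(rim+.005*a,Rg);print(manip.state()['force']@np.c_[l,v,a])
S=manip.camera("side");T=manip.camera("top")
a1=cv2.resize(S["img"][150:270,270:390],(396,396),interpolation=2);b=cv2.resize(T["img"][215:300,305:390],(396,396),interpolation=2)
cv2.imwrite("pics/e.png",np.hstack([a1,b]))
E
```

```text
clock: 8.9
ee_pos: [0.5635, -0.1887, 0.1082]
eef_rot: [-0.235, 0.592, 0.748, 0.187]
force: [0.7, 0.7, 0.9]
width: 0.673
finger_force: 23.5
t 8.9 pos [ 0.5635 -0.1887  0.1082] z [-0.1302  0.5584 -0.8193] y [0.9736 0.2284 0.001 ] j [-0.681   0.7557  1.1144  0.3667  1.763  -0.9322] F [0.7005 0.7314 0.9194] w 0.6727620510306137 g 23.542832136154175
shift/0.15: [0.0016 0.0004 0.0025]
turn/45: [0.0012 0.0002 0.0005]
[ 0.8491 -0.9795  0.4366]
```

View pics/e.png

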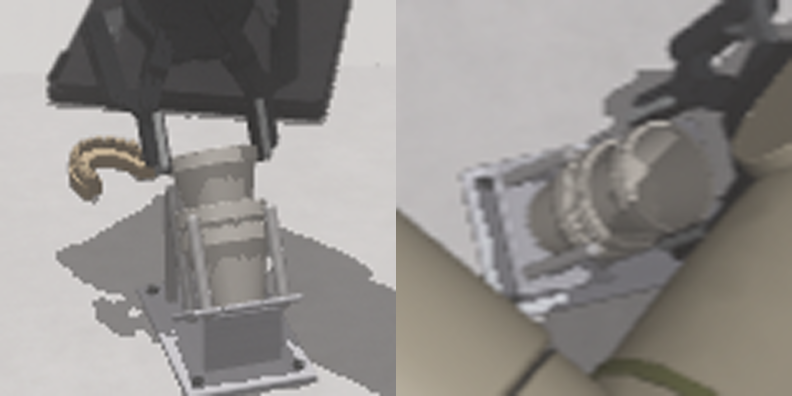

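```bash
python3 -m handwheel '[[50,0,0,-0.05,0,0,0],[50,0,0,-0.05,0,0,0],[50,0,0,-0.05,0,0,0],[50,0,0,-0.05,0,0,0],[50,0,0,-0.06,0,0,0],[50,0,0,-0.06,0,0,0],[50,0,0,-0.1,0,0,0],[50,0,0,-0.1,0,0,0],[50,0,0,0,0,0,0],[50,0,0,0,0,0,0]]' 22
python3 - <<'E'
from plan import *
# upright: tool z down, y: rotate tilt back
Ru=np.c_[np.cross(l,[0,0,-1]),l,[0,0,-1]]
rel([.5628,-.2,.25],Ru)
S=manip.camera("side")
r=manip.trace(S,"cup_mid_centre")
for x in r[:2]: print(x["extent"],x["conf"])
cv2.imwrite("pics/f.png",cv2.resize(S["img"][120:280,250:410],(480,480),interpolation=2))
E
```

```text
clock: 10.25
ee_pos: [0.5734, -0.2317, 0.1713]
eef_rot: [-0.236, 0.592, 0.747, 0.187]
force: [1.6, 0.0, 0.3]
width: 0.673
finger_force: 23.6
t 10.25 pos [ 0.5734 -0.2317  0.1713] z [-0.1314  0.5593 -0.8185] y [ 0.9735  0.2287 -0.    ] j [-0.7194  0.7516  0.9278  0.3689  1.9562 -0.8971] F [1.6408 0.0268 0.3363] w 0.6725504683501597 g 23.55470672249794
shift/0.15: [ 0.4828 -0.0202 -0.3018]
turn/45: [-0.0001 -0.7793  0.0001]
[323.9, 208.6, 350.7, 221.5] 0.49
```

View pics/f.png

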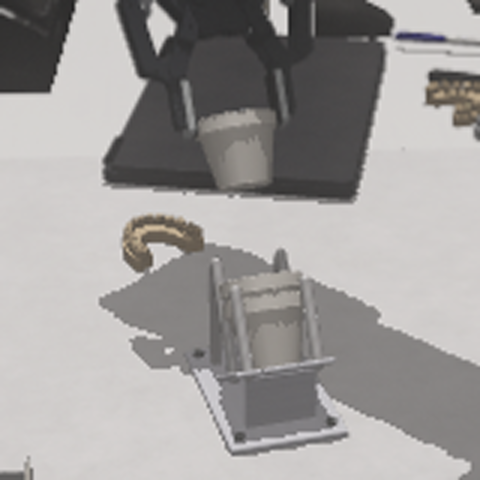

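```bash
python3 -m handwheel '[[50,0,0,-0.1,0,-0.156,0],[50,0,0,0,0,-0.156,0],[50,0,0,0,0,-0.156,0],[50,0,0,0,0,-0.156,0],[50,0,0,0,0,-0.155,0],[50,0,0,-0.1,0,0,0],[50,0,0,-0.1,0,0,0],[50,0,0,0,0,0,0]]' 22
python3 -c "
from plan import *
Ru=np.c_[np.cross(l,[0,0,-1]),l,[0,0,-1]]
rel([.540,.173,.21],Ru)"
```

```text
clock: 11.35
ee_pos: [0.576, -0.2414, 0.2157]
eef_rot: [0.001, 0.621, 0.784, 0.001]
force: [1.0, 0.1, -0.0]
width: 0.675
finger_force: 23.7
t 11.35 pos [ 0.576  -0.2414  0.2157] z [ 0.003 -0.001 -1.   ] y [0.9737 0.2278 0.0027] j [-0.5864  0.5225  1.104   0.0008  1.512  -0.8163] F [ 0.9617  0.0757 -0.0453] w 0.6747938891485556 g 23.68215098977089
shift/0.15: [2.7447 0.3953 0.0342]
turn/45: [ 0.0034  0.0021 -0.0011]
```

```bash
python3 -m handwheel '[[50,0.1,0.015,0,0,0,0],[50,0.2,0.03,0,0,0,0],[50,0.22,0.032,0,0,0,0],[50,0.22,0.032,0,0,0,0],[50,0.22,0.032,0,0,0,0],[50,0.22,0.032,0,0,0,0],[50,0.22,0.032,0,0,0,0],[50,0.22,0.032,0,0,0,0],[50,0.22,0.032,0,0,0,0],[50,0.22,0.032,0,0,0,0],[50,0.22,0.032,0,0,0,0],[50,0.22,0.032,0,0,0,0],[50,0.15,0.02,0,0,0,0],[50,0.09,0.015,0,0,0,0],[50,0,0,0,0,0,0],[50,0,0,0,0,0,0]]' 22
python3 - <<'E'
from plan import *
Ru=np.c_[np.cross(l,[0,0,-1]),l,[0,0,-1]]
rel([.540,.173,.115],Ru)
S=manip.camera("side");T=manip.camera("top")
for c in (S,T):
    r=manip.trace(c,"pan")
    if r:
        P=cloud(c,r[0]["region"]);print("pan",r[0]["conf"],len(P),np.percentile(P,[2,50,98],axis=0).tolist())
    r=manip.trace(c,"cup_top_centre")
    if r:
        P=cloud(c,r[0]["region"]);print("cup",r[0]["conf"],r[0]["extent"],len(P),np.percentile(P,[2,50,98],axis=0).tolist())
a=manip.pinpoint(S,"cup_top_centre");b=manip.pinpoint(T,"cup_top_centre")
if a and b: print("tri",*tri(S,a[0]["location"],T,b[0]["location"]))
cv2.imwrite("pics/g.png",cv2.resize(S["img"][230:410,280:460],(540,540),interpolation=2))
E
```

```text
clock: 13.35
ee_pos: [0.54, 0.1729, 0.2137]
eef_rot: [0.0, 0.621, 0.784, -0.0]
force: [-0.3, -0.1, -1.0]
width: 0.678
finger_force: 23.7
t 13.35 pos [0.54   0.1729 0.2137] z [ 0.0002 -0.0006 -1.    ] y [0.9737 0.228  0.0001] j [ 0.1013  0.4232  1.2806 -0.0006  1.4377 -0.1286] F [-0.3291 -0.0602 -0.951 ] w 0.6779591982426952 g 23.680473268032074
shift/0.15: [0.0013 0.0005 0.6582]
turn/45: [ 0.0001  0.0008 -0.0008]
pan 0.87 2206 [[0.4960480047786022, 0.12703697486438817, 0.06196369629754777], [0.5400658853752484, 0.17493418996198534, 0.064467117825078], [0.5838211569435772, 0.21802539600064388, 0.06676291896922214]]
cup 0.95 [346.0, 238.0, 383.8, 285.2] 1271 [[0.5166155773135582, 0.14540406580782878, 0.18462154409531933], [0.5405801286944536, 0.18272708173981533, 0.2129705879238371], [0.5621080847820927, 0.19951819182520017, 0.22796198935022674]]
pan 0.89 650 [[0.49599799963510915, 0.12221517064307424, 0.05716470587691573], [0.5390981690525116, 0.14854620477309577, 0.06430398685922731], [0.5838194697737905, 0.1675463727033779, 0.07117447713627027]]
cup 0.23 [270.5, 274.2, 291.6, 299.0] 153 [[0.4656990726535047, -0.031022135547514665, -0.0007116359164034917], [0.5096129767255133, -0.00392315126697988, 0.008673058215522497], [0.5276533739196783, 0.018157642316001612, 0.01788771650852784]]
tri [0.5451 0.172  0.2115] 0.004014281804569168
```

View pics/g.png

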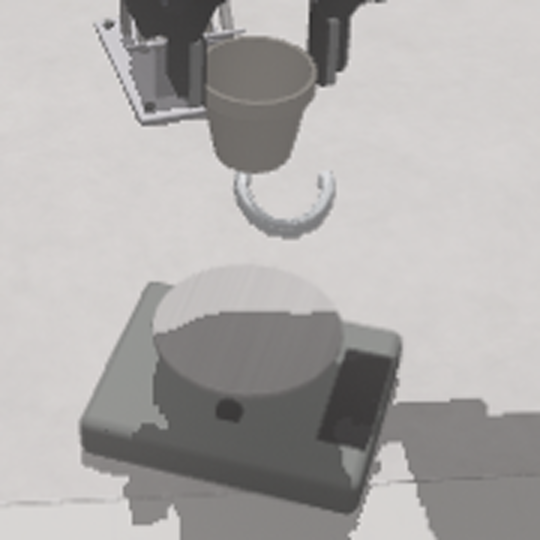

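```bash
python3 -m handwheel '[[50,0,0,0.12,0,0,0],[50,0,0,0.12,0,0,0],[50,0,0,0.12,0,0,0],[50,0,0,0.12,0,0,0],[50,0,0,0.1,0,0,0],[50,0,0,0.08,0,0,0],[50,0,0,0.04,0,0,0],[50,0,0,0,0,0,0],[50,0,0,0,0,0,0]]' 22
for i in 1; do python3 -m handwheel '[[50,0,0,0.02,0,0,0],[50,0,0,0.01,0,0,0],[50,0,0,0,0,0,0],[50,0,0,0,0,0,0]]' 22; done
python3 -m handwheel '[[50,0,0,0.01,0,0,0],[50,0,0,0,0,0,0],[50,0,0,0,0,0,0]]' 22
```

```text
clock: 14.88
ee_pos: [0.5403, 0.1735, 0.1094]
eef_rot: [0.001, 0.621, 0.784, 0.0]
force: [0.3, -0.3, -0.9]
width: 0.672
finger_force: 23.7
clock: 15.38
ee_pos: [0.54, 0.1735, 0.1044]
eef_rot: [0.0, 0.621, 0.784, 0.0]
force: [-0.9, -0.6, -1.3]
width: 0.681
finger_force: 23.7
clock: 15.75
ee_pos: [0.54, 0.1734, 0.1029]
eef_rot: [0.0, 0.621, 0.784, 0.0]
force: [0.9, -0.4, -0.6]
width: 0.671
finger_force: 23.7
```

```bash
for x in 1 2; do :; done
python3 -m handwheel '[[50,0,0,0.01,0,0,0],[50,0,0,0.01,0,0,0],[50,0,0,0,0,0,0],[50,0,0,0,0,0,0]]' 22 | grep -E 'pos|force'
python3 -m handwheel '[[50,0,0,0.01,0,0,0],[50,0,0,0,0,0,0]]' 22| grep -E 'pos|force'
python3 -m handwheel '[[50,0,0,0.007,0,0,0],[50,0,0,0,0,0,0]]' 22| grep -E 'pos|force'
python3 -c "
from h import *
S=manip.camera('side')
for n in ('cup_top_centre','pan'):
    r=manip.trace(S,n);P=cloud(S,r[0]['region']);print(n,r[0]['conf'],r[0]['extent'],np.percentile(P,[1,50,99],axis=0).tolist())
cv2.imwrite('pics/i.png',cv2.resize(S['img'][270:390,300:420],(480,480),interpolation=2))"
```

```text
ee_pos: [0.54, 0.1734, 0.0999]
force: [-0.1, -0.2, -0.9]
finger_force: 23.7
ee_pos: [0.54, 0.1735, 0.0983]
force: [0.5, 0.3, 0.8]
finger_force: 23.7
ee_pos: [0.54, 0.1735, 0.0973]
force: [0.1, 0.0, 0.8]
finger_force: 23.8
cup_top_centre 0.61 [345.6, 303.4, 382.5, 344.0] [[0.5136260949472647, 0.14489446037747888, 0.06419140686366351], [0.5401989915111347, 0.16213555780316716, 0.0950893122117393], [0.5642272423537642, 0.20056464556549236, 0.11217280843023661]]
pan 0.93 [331.5, 325.1, 392.8, 367.4] [[0.49141673351350407, 0.14072578121607637, 0.05552148876584837], [0.5397750224908013, 0.18844384583133325, 0.06329965013532335], [0.5875627843080932, 0.21960096343068328, 0.06825734451591464]]
```

View pics/i.png

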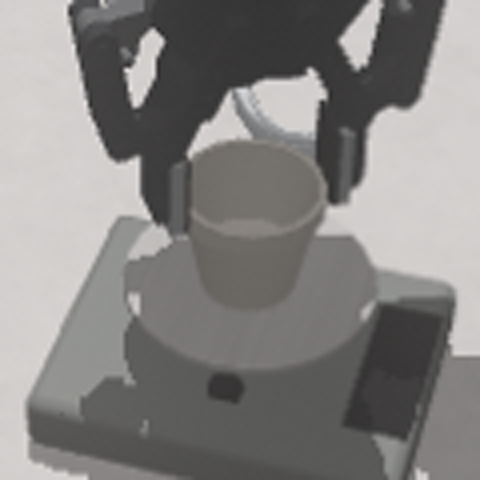

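The cup (foot near (250,300)) stands in the middle of the pan, upright between the fingers, and the force has risen about 1.7 N. I'll press 1 mm more and check.

```bash
python3 -m handwheel '[[50,0,0,0.007,0,0,0],[50,0,0,0,0,0,0]]' 22| grep -E 'pos|force'
python3 -m handwheel '[[50,0,0,0,0,0,0],[50,0,0,0,0,0,0]]' 22| grep -E 'pos|force'
python3 -c "
from h import *
S=manip.camera('side')
r=manip.trace(S,'pan');P=cloud(S,r[0]['region']);print(np.percentile(P,[1,50,99],axis=0).tolist(),manip.state()['force'])"
```

```text
ee_pos: [0.54, 0.1735, 0.0963]
force: [-0.1, 0.0, 2.7]
finger_force: 23.8
ee_pos: [0.54, 0.1735, 0.0963]
force: [0.8, 1.0, 3.0]
finger_force: 23.8
[[0.4927836606041229, 0.13866865379757382, 0.02937860138017218], [0.5424588048740772, 0.18844295595185628, 0.06230471363393751], [0.5886692923937501, 0.2191714530722392, 0.07560786493052155]] [ 0.37077788 -0.21969498  1.96568088]
```

```bash
python3 -m handwheel '[[50,0,0,-0.009,0,0,0],[50,0,0,0,0,0,0],[50,0,0,0,0,0,0]]' 20| grep -E 'pos|force'
python3 -m handwheel '[[59,0,0,0,0,0,0],[61,0,0,0,0,0,0],[64,0,0,0,0,0,0],[70,0,0,0,0,0,0],[78,0,0,0,0,0,0],[85,0,0,0,0,0,0],[85,0,0,0,0,0,0],[85,0,0,0,0,0,0],[85,0,0,0,0,0,0]]' 20| grep -E 'pos|force|width'
python3 -m handwheel '[[85,0,0,-0.05,0,0,0],[85,0,0,-0.1,0,0,0],[85,0,0,-0.15,0,0,0],[85,0,0,-0.2,0,0,0],[85,0,0,-0.2,0,0,0],[85,0,0,0,0,0,0],[85,0,0,0,0,0,0]]' 20| grep -E 'pos|force|clock'
python3 -c "
from h import *
S=manip.camera('side');T=manip.camera('top')
for n in ('cup_top_centre','cup_mid_centre'):
    r=manip.trace(S,n);P=cloud(S,r[0]['region']);print(n,r[0]['conf'],r[0]['extent'],np.percentile(P,[1,50,99],axis=0).tolist())
cv2.imwrite('pics/j.png',cv2.resize(S['img'][190:400,280:490],(600,600),interpolation=2))"
```

```text
ee_pos: [0.54, 0.1734, 0.0976]
force: [0.3, 0.6, 0.6]
finger_force: 23.8
ee_pos: [0.54, 0.1734, 0.0976]
force: [0.0, -0.1, 0.5]
width: 0.996
finger_force: 0.0
clock: 19.88
ee_pos: [0.5396, 0.1734, 0.2026]
force: [-0.5, -0.5, -0.4]
finger_force: 0.0
cup_top_centre 0.85 [343.9, 301.1, 380.3, 345.0] [[0.5137174340202768, 0.021933212342141385, 0.007540198269172434], [0.5407058161093016, 0.1631575856663539, 0.09727941494005557], [0.5681571531604885, 0.20049856681568604, 0.11357382425781708]]Traceback (most recent call last):
  File "<string>", line 5, in <module>
    r=manip.trace(S,n);P=cloud(S,r[0]['region']);print(n,r[0]['conf'],r[0]['extent'],np.percentile(P,[1,50,99],axis=0).tolist())
                                 ~^^^
IndexError: list index out of range
```

```bash
python3 -c "
from h import *
S=manip.camera('side')
cv2.imwrite('pics/j.png',cv2.resize(S['img'][190:400,280:490],(600,600),interpolation=2))"
```

```text
(no output)
```

View pics/j.png

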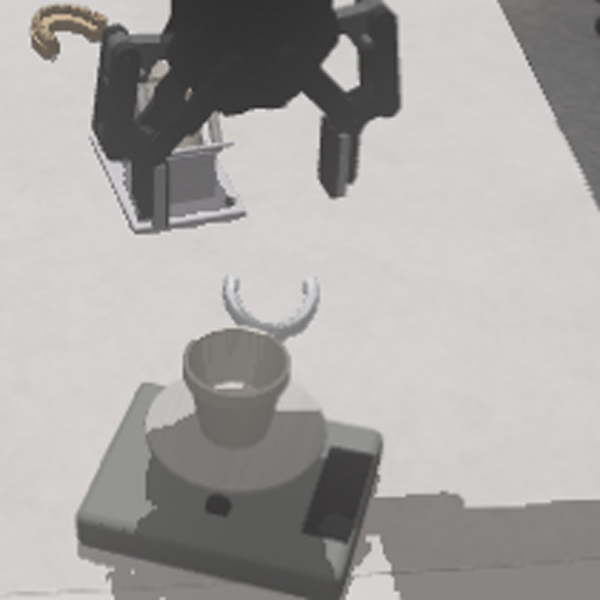

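The cup stands upright and centred on the pan (rim near (236,360), foot near (236,440)). The gripper is clear, and nothing else has moved.

```bash
python3 -c "
from rig import manip
print(manip.finish_job())"
```

```text
the job is handed in; nothing more can be done
None
```

The top cup is standing upright in the middle of the scale's pan and the job is handed in; the other two cups looked seated after the pull, but the gripper blocked a last check on them and no verdict came back.

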